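# Charge the mini keg with the push charger that fits its gas post

### The arm

A 6-joint arm with a two-finger parallel gripper is mounted at the origin on a cart in front of the work surface, level with it; the furniture and walls round the work are solid. World frame = base frame: x ahead of the robot, y to its left, z up, the work surface at z = 0. Lengths are in mm, angles in degrees, forces in N, time in s.
With the tool pointing down it reaches from about 350 to 850 mm from the base axis. Payload 8.1 kg.
Tool frame: the origin (TCP) lies at the very end of the fingers, on their centre line; the grasp point (between the pads) lies 19 mm behind it; z points along the fingers, y is the line along which they close (so a half turn about z gives the same grasp; the last joint's range is limited). The gripper opens to 85 mm and grips with 20 to 120 N. Pads are 22 mm wide; open, the fingers measure 114 mm over their backs; the gripper's body (76 mm by 85 mm) begins 54 mm behind the grasp point. The pads swing forward as they close: fully open they stand 13 mm farther back than shut.
Start: joints at [-79.435, 7.471, 85.268, -0, 87.261, -4.893], TCP at [159.943, -578.293, 198.492] pointing down, gripper open.
Joint ranges: [-169.43, 169.43], [-51.17, 129.36], [1.28, 143.12], [-76.62, 256.62], [0, 156.53], [-152.29, 152.29]. Speed limits (degrees/s): [136.94, 136.94, 159.86, 180, 180, 180].

### API

Orientations are given as [roll, pitch, yaw] about the fixed x, y, z axes, in that order (R = Rz(yaw) Ry(pitch) Rx(roll)).
In Python, from bench import sense, eyes, job, models gives the robot as it stands. The module is installed in compiled form; this text tells all that it offers.
- The arm moves only by the tool apply_moves, never from a script. Its argument "rows" is a list of rows, each a list of 6 numbers: the shift along the tool's x, y, z in mm, then the turn, a rotation vector about the tool's x, y, z in rad. In form: [[dx, dy, dz, rx, ry, rz], ...]. A call has exactly 5 rows; each row shifts and turns the commanded pose from where the row before left it, along the tool's axes as they then stand; what a row does not reach is not made up. A row lasts 1/8 s, in which the tool goes at most 62.5 mm and 10.7 degrees, less where a joint would pass 70% of its speed; a pose out of reach is approached as far as the arm can. A call is refused whole if a number of a shift passes 62.5 or a number of a turn 0.188, either way. A call with a gripper value outside its range is refused whole. "fingers" is the finger opening in mm, from 0 to 85.4, set as the call begins (left out, the last holds). The fingers move at their own pace and stop on an object; "grip_force" is the grip in N (left out, the last holds). Time passes only in rows, so rows that do not move let the fingers close, or fill a call up. It gives the time, the measured TCP pose, the force, the opening and the grip force at its end, in the units of the state.
- sense(): the state, without advancing time (a new reading comes with each control period).
- eyes.snapshot(name): name is "scene" or "top" or "wrist"; returns (picture, depth): 420x560x3 uint8, red, green, blue; 420x560 float32, mm along the optical axis (not along the pixel's ray), 0 where there is no reading.
- eyes.get_calibration(name): a dict with "intrinsics" (3x3 intrinsics, pixels), "D" ([k1, k2, p1, p2, k3] as OpenCV has them; the pictures are not rectified), "R" (3x3) and "t" (3): a world point X has camera coordinates R X + t; the wrist camera has in their place "mount" (4x4, takes a point from camera to tool coordinates, whose origin is the TCP and whose axes are the flange's). Camera axes: x right, y down, z forward; pixel columns grow to the right and rows downward; lengths in mm; the calibration is good to about 2 mm. A picture is of the moment at which its call begins: read the wrist's pose just before it. get_calibration takes no time and is no camera call.
- job.hand_in(): hands the job in; it is judged then, once.
Trained networks look in the newest picture that a camera, given by its name, has taken for a name from the list of things; names that differ only in an ending like _2 or _b are one class to them, and where a whole thing is asked for, a point or a joint stands for the part that bears it (a point fixed in the world has none). Each returns a list of dicts, best first, with "confidence" (0 to 1); they miss things now and then, are a little off and sometimes report something else, mostly with a low value. They report only what shows in the picture. A call takes as long as a camera call.
- models.boxes_of(name, camera): "xyz" ([x, y, z] in mm, in world coordinates, good to about 4 mm: the middle of the surface that is visible of it).
- models.cut_out(name, camera): "pixels" (420x560 bool, what is visible of it).
- models.place_of(name, camera): "xyz" ([x, y, z] in mm, in world coordinates, good to about 4 mm: a listed point, or the origin of a listed thing).
The state is a dict: "time": time; "joint_pos": joint angles; "qd": joint speeds; "joint_efforts": joint torques, N m; "tool_pos": TCP position; "tcp_rot": TCP orientation; "ft_force": force on the tool from outside, world axes, zero at the start; "wrist_torque": the same for the moment, N m; "finger_gap": finger opening in mm; "grip_force": force on a finger pad.
Only numpy, scipy, OpenCV 4.12 (cv2) and the standard library are available. Lean on these libraries where they do the work, as an engineer would, in place of code of your own. Each camera call takes 0.05 s, during which the arm holds its last target. There are 200 camera calls.

### The job

Give the steel mini keg its shot of gas: of the three look-alike push chargers standing on the serving board, take the one whose coupler fits the keg's tilted gas post, press it squarely onto the post until it snaps home against the seat, then keep pushing so that its housing goes down fully, or very nearly, over the sprung stem. Finish in that state, still gripping the charger and holding it pressed against its spring; leave the other two chargers, the cup and the kitchen timer where they are.

Things in the scene. Friction and masses are not known exactly. Their poses are not given: they have to be found in the camera images.
- charger_b: the charger that fits, middle-sized; stands coupler down. Steel coupler 30 mm outside, 36 mm long, then a thin bare stem, then a round aluminium housing with a black cap, 34 mm in diameter from 51 to 129 mm above the mouth: grip it there. Mass about 0.28 kg. Origin: fixed to the housing, at the centre of the coupler's mouth (bottom rim) while the spring is unpressed; z up along the tool
- charger_b_mouth (a point): centre of the mouth (bottom rim) of charger_b's coupler, moving with the coupler; z runs along the coupler's axis into the charger. The bore is 20.4 mm wide and 26 mm deep; four sprung locking balls in it, 6.5 mm above the mouth, yield past the post's 18 mm bulb and close behind it
- charger_b_head (a joint): how far charger_b's coupler and stem have slid up into the housing, m: 0 at rest, 0.014 at the stop; spring 5 N to start, 13.5 N at the stop
- charger_a: the small charger, bore 14 mm, too narrow for the post. Same look: coupler 24 mm outside, housing 28 mm in diameter from 51 to 119 mm above the mouth. Leave it standing. Origin: centre of the coupler's mouth (bottom rim), z up
- charger_c: the large charger, bore 27 mm, too wide to lock on the post. Same look: coupler 37 mm outside, housing 40 mm in diameter from 51 to 139 mm above the mouth. Leave it standing. Origin: centre of the coupler's mouth (bottom rim), z up
- board: footed oval wooden serving board, 150 mm (its x) by 290 mm (its y), top 46 mm above the worktop, does not move; origin under its centre. The three chargers stand in a row along its y axis, about 92 mm apart, in any order
- keg: steel mini keg, 124 mm in diameter, with a domed top and a black screw cap (46 mm wide, 127 mm high); heavy, does not move. Origin: centre of its underside, z up. The gas post stands on the dome on the keg's -x side and leans outwards, 25 degrees from upright. A small serving tap with black lever sticks out of its +y side, 112 mm from the axis, up to 108 mm high
- keg_post: gas post. Origin: centre of the flat seat (steel hexagon, 35 mm) where the coupler's rim comes to rest, 45 mm from the keg's axis, 115 mm above the worktop; z outwards along the post. On it: brass neck 12 mm in diameter, then a bulb 18 mm in diameter (12 to 14 mm above the seat) tapering to 8 mm at the tip, 20 mm above the seat. Snapping on takes about 10 N
- cup: small two-tone espresso cup, 64 mm wide, 48 mm high, handle on its -y side, under the keg's tap, loose. Leave it alone. Origin on its underside
- kitchen_timer: white and grey wind-up kitchen timer, 64 mm wide, 49 mm high, between keg and board, loose. Leave it alone. Origin on its underside

How it is judged (in metres and radians):
On the way, in this order (a step that is already met when the one before it is completed fails the run):
1. the fitting charger is gripped and lifted clear of the board (height (world z) of charger_b above 0.075 m and contact force between the fingers and charger_b above 3 N), for 0.2 s.
2. its coupler is snapped home on the keg's gas post (x of charger_b_mouth in the frame of keg_post between -0.002 and 0.002 m and y of charger_b_mouth in the frame of keg_post between -0.002 and 0.002 m and z of charger_b_mouth in the frame of keg_post between -0.006 and 0.0025 m and angle between the z axis of charger_b_mouth and the z axis of keg_post, either way round below 0.07 rad), for 0.2 s.
At the end, for the whole second after the job is handed in: The fitting charger's coupler is snapped home on the gas post (rim within 2.5 mm of the seat, within 2 mm of its centre, axes within 0.07 rad), the fingers still grip the charger (over 3 N) and hold its housing pushed at least 10 of its 14 mm down against the spring (over 8 N on the post) (all of step 2 and value of joint charger_b_head above 0.01 m and contact force between the fingers and charger_b above 3 N and contact force between charger_b and keg above 8 N); the arm keeps its last pose, push and grip.
It fails at once if one of the other two chargers is moved by more than 25 mm or tipped (distance of any of charger_a, charger_c from where it was at the start of the episode above 0.025 m or angle between any of charger_a, charger_c's own z axis and vertical above 0.3 rad).
It fails at once if the cup or the kitchen timer is moved by more than 25 mm (distance of any of cup, kitchen_timer from where it was at the start of the episode above 0.025 m).
It also fails if it takes over 38 s, if anything falls off the work surface, if the arm or the gripper's body presses on something with over 40 N, if the wrist force passes 120 N, or if a joint passes its speed limit or range.

## Working session

There is one attempt and no reset: what is moved stays moved. The work goes in short steps, Python scripts to look and compute and a tool call to move; the robot and the scene stay as the last step left them, time stands still between calls to the robot, and variables do not carry over. Pictures are saved under pics/ and viewed, at most 10 in all, crops included, and the job is handed in when it is done.

Besides the shell and the picture viewer there is one more tool, called after "Emit:" in YAML: its name, and indented under it one key for each argument. apply_moves: Moves the arm, as the interface text tells. Its arguments: {"type":"object","properties":{"rows":{"type":"array"},"fingers":{"type":"number"},"grip_force":{"type":"number"}},"required":["rows"]}

```bash
mkdir -p pics; cat > h.py <<'E'
import numpy as np, cv2
from bench import sense, eyes, job, models
from scipy.spatial.transform import Rotation as Ro
def snap(n,fn=None):
    s=sense(); p,d=eyes.snapshot(n)
    if fn: cv2.imwrite('pics/'+fn,p[:,:,::-1])
    return s,p,d
def cloud(n,d,s):
    c=eyes.get_calibration(n); K=np.array(c['intrinsics']); D=np.array(c['D'],float)
    v,u=np.nonzero(d>0); z=d[v,u].astype(float)
    n2=cv2.undistortPoints(np.stack([u,v],1).astype(np.float64)[:,None],K,D)[:,0]
    P=np.c_[n2*z[:,None],z]
    if 'mount' in c:
        M=np.array(c['mount']); P=P@M[:3,:3].T+M[:3,3]
        W=P@Ro.from_euler('xyz',s['tcp_rot'],degrees=True).as_matrix().T+np.array(s['tool_pos'])
    else: W=(P-np.array(c['t']).ravel())@np.array(c['R'])
    o=np.full(d.shape+(3,),np.nan); o[v,u]=W; return o
E
python3 - <<'E'
from h import *
print(sense())
for n in ('scene','top'):
    s,p,d=snap(n,n+'0.png')
    for t in ('charger_b','charger_b_mouth','charger_a','charger_c','keg','keg_post','board','kitchen_timer','cup'):
        r=models.place_of(t,n); print(n,t,[(np.round(q['xyz']),round(q['confidence'],2)) for q in r[:4]])
E
```

```text
{'time': 0.0, 'joint_pos': array([-7.94364787e+01,  7.51562228e+00,  8.53297855e+01, -5.69454460e-04,
        8.72595067e+01, -4.89340348e+00]), 'qd': array([-0.01805649, -0.12156454, -0.12365029, -0.13832906,  0.06419474,
        0.03807856]), 'joint_efforts': array([ 2.92750432e-03, -5.69394028e+01, -5.00546014e+01,  1.18887447e-04,
        1.45796745e-02, -3.49170523e-05]), 'tool_pos': array([ 159.81199353, -577.70188331,  197.4342531 ]), 'tcp_rot': array([-1.79895419e+02, -8.38275360e-03,  1.54569449e+01]), 'ft_force': array([ 0.68592589, -0.68799835,  0.07638141]), 'wrist_torque': array([-0.02246167,  0.03747625, -0.02708508]), 'grip_force': 0.0, 'finger_gap': 85.68085503028006}
scene charger_b [(array([ 432., -132.,   48.]), 0.97), (array([ 432., -221.,   43.]), 0.72), (array([488., 302.,  -3.]), 0.63), (array([ 439., -315.,   48.]), 0.61)]
scene charger_b_mouth [(array([ 443., -316.,   46.]), 0.48)]
scene charger_a [(array([ 432., -132.,   48.]), 0.97), (array([ 432., -221.,   43.]), 0.72), (array([488., 302.,  -3.]), 0.63), (array([ 439., -315.,   48.]), 0.61)]
scene charger_
[... 607 characters left out ...]
rray([ 436., -220.,   46.]), 0.58)]
top charger_b_mouth [(array([572., -34.,   0.]), 0.71), (array([ 439., -311.,   43.]), 0.48)]
top charger_a [(array([ 436., -310.,   47.]), 0.72), (array([ 436., -128.,   45.]), 0.6), (array([ 436., -220.,   46.]), 0.58)]
top charger_c [(array([ 436., -310.,   47.]), 0.72), (array([ 436., -128.,   45.]), 0.6), (array([ 436., -220.,   46.]), 0.58)]
top keg [(array([560., 204.,   2.]), 0.66), (array([ 433., -222.,   -1.]), 0.45)]
top keg_post [(array([524., 181., 113.]), 0.51), (array([ 436., -220.,   44.]), 0.26)]
top board [(array([ 435., -219.,   -1.]), 0.62)]
top kitchen_timer [(array([571., -34.,  -0.]), 0.77)]
top cup [(array([494., 302.,   3.]), 0.8)]
```

View pics/scene0.png

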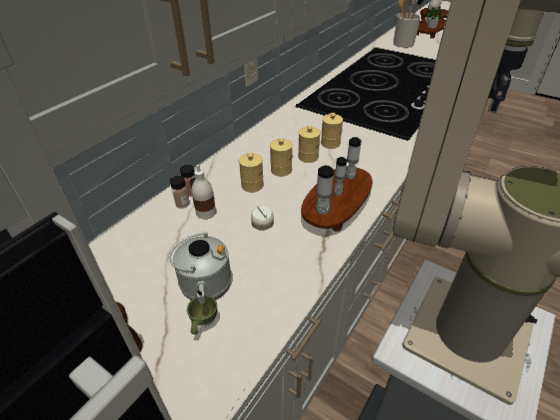

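View pics/top0.png

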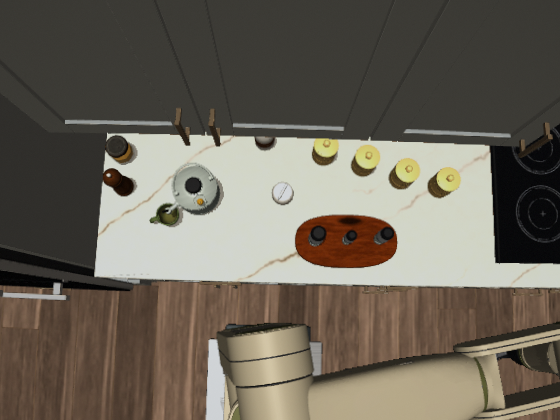

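```bash
python3 - <<'E'
from h import *
for n in ('scene','top'):
    s,p,d=snap(n); W=cloud(n,d,s)
    for y0 in (-312,-220,-130):
        w=W.reshape(-1,3); m=(abs(w[:,0]-435)<35)&(abs(w[:,1]-y0)<35)&(w[:,2]>110)
        q=w[m]; zt=np.percentile(q[:,2],98); t=q[q[:,2]>zt-6]
        print(n,y0,'top z',zt,'ctr',np.round((np.percentile(t,3,0)+np.percentile(t,97,0))/2,1),'ext',np.round(np.percentile(q,98,0)-np.percentile(q,2,0),1))
    np.save(n+'W.npy',W)
E
```

```text
scene -312 top z 176.6100347417977 ctr [ 438.6 -307.6  174.3] ext [30.6 25.2 65. ]
scene -220 top z 165.72592344023957 ctr [ 430.9 -216.1  163.1] ext [24.6 21.9 54.6]
scene -130 top z 186.4949927664193 ctr [ 431.4 -128.   183.7] ext [35.2 30.5 74.3]
top -312 top z 180.31509658456451 ctr [ 440.2 -307.3  177.6] ext [31.1 33.  67. ]
top -220 top z 172.14941149323565 ctr [ 434.4 -216.6  169.5] ext [25.7 25.5 59.7]
top -130 top z 191.37351133809383 ctr [ 435.6 -129.3  189.1] ext [36.6 36.8 76.3]
```

The scene shows the chargers on the board at (325,185), (340,172) and (354,155), the keg at (202,265) and its post's brass tip at (220,249). The top view agrees. By height and width, the fitting charger is the −y end one, at about (439,−309).

```bash
cat >> h.py <<'E'
def plan(pos,R1,n,R0=None,p0=None):
    s=sense(); R0=Ro.from_euler('xyz',s['tcp_rot'],degrees=True) if R0 is None else R0
    p0=np.array(s['tool_pos']) if p0 is None else p0
    rv=(R0.inv()*R1).as_rotvec(); R=R0
    step=(np.array(pos)-p0)/n
    for i in range(n):
        print(np.round(R.inv().apply(step),1).tolist()+np.round(rv/n,3).tolist()); R=R*Ro.from_rotvec(rv/n)
    return R1
def down(yaw): return Ro.from_euler('xyz',[180,0,yaw],degrees=True)
E
python3 - <<'E'
from h import *
print(eyes.get_calibration('wrist'))
plan([438,-309,280],down(59),10)
E
```

```text
{'intrinsics': array([[368.26426697,   0.        , 277.68336329],
       [  0.        , 368.26426697, 212.04768918],
       [  0.        ,   0.        ,   1.        ]]), 'D': array([-0.09058503,  0.        ,  0.        ,  0.        ,  0.        ]), 'mount': array([[-3.42909084e-05, -9.58662365e-01, -2.84546075e-01,
         7.28140921e+01],
       [ 9.99999999e-01, -3.43793879e-05, -4.68354045e-06,
         5.28115194e-01],
       [-5.29258592e-06, -2.84546075e-01,  9.58662366e-01,
        -1.77068173e+02],
       [ 0.00000000e+00,  0.00000000e+00,  0.00000000e+00,
         1.00000000e+00]])}
[34.0, -18.5, -8.2, -0.0, -0.0, -0.076]
[35.3, -15.9, -8.2, -0.0, -0.0, -0.076]
[36.4, -13.2, -8.2, -0.0, -0.0, -0.076]
[37.3, -10.4, -8.2, -0.0, -0.0, -0.076]
[38.0, -7.5, -8.2, -0.0, -0.0, -0.076]
[38.4, -4.6, -8.2, -0.0, -0.0, -0.076]
[38.7, -1.7, -8.2, -0.0, -0.0, -0.076]
[38.7, 1.3, -8.2, -0.0, -0.0, -0.076]
[38.5, 4.2, -8.2, -0.0, -0.0, -0.076]
[38.1, 7.1, -8.2, -0.0, -0.0, -0.076]
```

Emit:
apply_moves:
  rows:
    - [34,-18.5,-8.2,0,0,-0.076]
    - [35.3,-15.9,-8.2,0,0,-0.076]
    - [36.4,-13.2,-8.2,0,0,-0.076]
    - [37.3,-10.4,-8.2,0,0,-0.076]
    - [38,-7.5,-8.2,0,0,-0.076]
  fingers: 85

```text
time: 1.72
tool_pos: [299.9, -442.8, 239.9]
tcp_rot: [180.0, 0.0, 37.4]
ft_force: [0.4, -0.3, 0.1]
finger_gap: 85.3
grip_force: 0.0
```

Emit:
apply_moves:
  rows:
    - [38.4,-4.6,-8.2,0,0,-0.076]
    - [38.7,-1.7,-8.2,0,0,-0.076]
    - [38.7,1.3,-8.2,0,0,-0.076]
    - [38.5,4.2,-8.2,0,0,-0.076]
    - [38.1,7.1,-8.2,0,0,-0.076]

```text
time: 2.35
tool_pos: [439.0, -308.0, 280.9]
tcp_rot: [180.0, 0.0, 59.1]
ft_force: [0.9, -0.6, -0.7]
finger_gap: 85.0
grip_force: 0.0
```

```bash
python3 - <<'E'
from h import *
s,p,d=snap('wrist','w1.png'); print(s['tool_pos'],s['tcp_rot'],s['time'])
w=cloud('wrist',d,s).reshape(-1,3)
for y0 in (-312,-220):
    m=(abs(w[:,0]-435)<35)&(abs(w[:,1]-y0)<35)&(w[:,2]>70)&(w[:,2]<230)
    q=w[m]
    if len(q)<50: continue
    zt=np.percentile(q[:,2],98); t=q[q[:,2]>zt-4]
    print(y0,'top z',zt,len(t),'ctr',np.round((np.percentile(t,2,0)+np.percentile(t,98,0))/2,1),t.mean(0),'ext',np.round(np.percentile(t,98,0)-np.percentile(t,2,0),1))
print(models.place_of('charger_b','wrist')[:3])
E
```

```text
[ 439.00976892 -308.04333667  280.89806479] [1.79979537e+02 5.85990956e-03 5.91435627e+01] 2.35
-312 top z 177.77786986482693 922 ctr [ 440.2 -311.3  176. ] [ 440.32897026 -310.91770199  176.2047243 ] ext [25.1 24.6  4.2]
-220 top z 167.84959744700961 627 ctr [ 433.6 -218.7  166. ] [ 433.90659476 -218.98055083  166.09253455] ext [19.3 19.7  4.1]
[{'xyz': [439.1, -310.4, 49.9], 'confidence': 0.92}, {'xyz': [433.7, -219.8, 40.3], 'confidence': 0.9}, {'xyz': [431.7, -128.9, 45.1], 'confidence': 0.63}]
```

View pics/w1.png

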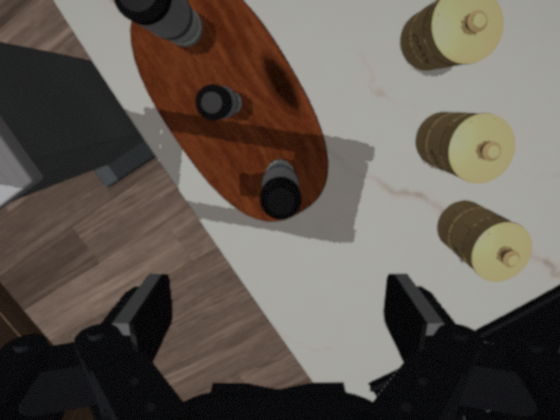

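The wrist view shows the charger's cap at (282,195), between the fingers, with its centre at about (440,−311) and its top at about 176. I'll descend and grip.

Emit:
apply_moves:
  rows:
    - [-2,2.4,20,0,0,0]
    - [0,0,40,0,0,0]
    - [0,0,40,0,0,0]
    - [0,0,40,0,0,0]
    - [0,0,26,0,0,0]

```text
time: 3.08
tool_pos: [436.3, -311.6, 109.9]
tcp_rot: [-179.7, -0.0, 58.9]
ft_force: [-0.8, -1.0, 0.4]
finger_gap: 84.8
grip_force: 0.0
```

Emit:
apply_moves:
  rows:
    - [0,0,0,0,0,0]
    - [0,0,0,0,0,0]
    - [0,0,0,0,0,0]
    - [0,0,0,0,0,0]
    - [0,0,0,0,0,0]
  fingers: 20
  grip_force: 70

```text
time: 3.7
tool_pos: [439.9, -312.6, 115.7]
tcp_rot: [179.9, 0.0, 59.0]
ft_force: [-0.3, -0.5, 3.3]
finger_gap: 31.6
grip_force: 69.0
```

Emit:
apply_moves:
  rows:
    - [0,0,-20,0,0,0]
    - [0,0,-40,0,0,0]
    - [0,0,-45,0,0,0]
    - [0,0,-45,0,0,0]
    - [0,0,-35,0,0,0]

```text
time: 4.32
tool_pos: [439.2, -311.8, 302.5]
tcp_rot: [179.9, 0.0, 59.0]
ft_force: [0.1, -0.7, -4.0]
finger_gap: 31.7
grip_force: 70.8
```

```bash
python3 - <<'E'
from h import *
s=sense();print(s['tool_pos'],s['finger_gap'],s['grip_force'],s['ft_force'])
from scipy.optimize import least_squares
for n in ('scene','top'):
    w=np.load(n+'W.npy').reshape(-1,3)
    m=(np.hypot(w[:,0]-563,w[:,1]-204)<75)&(w[:,2]>105)
    q=w[m]
    c=q[(q[:,2]>119)&(np.hypot(q[:,0]-563,q[:,1]-204)<32)]
    print(n,'cap',(np.percentile(c,3,0)+np.percentile(c,97,0))/2,np.percentile(c,97,0)-np.percentile(c,3,0))
    t=q[(q[:,2]>117)&(np.hypot(q[:,0]-563,q[:,1]-204)>34)]
    for z in range(117,145,4):
        u=t[(t[:,2]>=z)&(t[:,2]<z+4)]
        if len(u): print(z,len(u),u.mean(0).round(1))
A=np.array([-50-0,0,0])
pz=np.array([-.386,-.172,.906]); x=np.cross([0,0,1],pz); x/=-np.linalg.norm(x); z=-pz/np.linalg.norm(pz); R1=Ro.from_matrix(np.c_[x,np.cross(z,x),z])
print(R1.as_matrix(),R1.as_euler('xyz',degrees=True))
plan([465,160,300],R1,15)
E
```

```text
[ 439.23950871 -311.78816779  302.5099079 ] 31.654245196922137 70.84343668073416 [ 0.07280778 -0.65112915 -3.96717526]
scene cap [567.67545162 205.7857039  360.73766007] [ 48.8784122   38.00044994 476.12725287]
117 57 [538.3 201.9 118.8]
121 9 [528.1 192.6 122.6]
125 14 [512.4 186.9 127.3]
129 16 [515.2 185.7 131.3]
133 14 [515.6 185.6 133.8]
top cap [568.34548796 206.31540041 536.54580155] [ 48.57584467  38.91852269 831.80231001]
117 34 [550.  198.9 118.8]
121 14 [543.2 198.3 122.3]
125 4 [519.8 185.5 126.5]
129 19 [517.9 184.3 131.3]
133 10 [520.3 184.7 135. ]
137 5 [522.7 188.2 138.4]
[[-4.07016521e-01  8.27800995e-01  3.86112761e-01]
 [ 9.13420797e-01  3.68864692e-01  1.72050246e-01]
 [-2.77555756e-17  4.22710719e-01 -9.06264668e-01]] [154.99415484   0.         114.01755458]
[27.8, -14.7, 0.1, -0.027, 0.014, -0.063]
[28.7, -12.9, 0.2, -0.027, 0.014, -0.063]
[29.5, -11.1, 0.3, -0.027, 0.014, -0.063]
[30.1, -9.3, 0.4, -0.027, 0.014, -0.063]
[30.6, -7.4, 0.6, -0.027, 0.014, -0.063]
[31.0, -5.4, 0.9, -0.027, 0.014, -0.063]
[31.3, -3.5, 1.2, -0.027, 0.014, -0.063]
[31.4, -1.6, 1.6, -0.027, 0.014, -0.063]
[31.4, 0.4, 2.0, -0.027, 0.014, -0.063]
[31.3, 2.3, 2.5, -0.027, 0.014, -0.063]
[31.1, 4.2, 3.0, -0.027, 0.014, -0.063]
[30.7, 6.0, 3.5, -0.027, 0.014, -0.063]
[30.2, 7.9, 4.2, -0.027, 0.014, -0.063]
[29.6, 9.6, 4.8, -0.027, 0.014, -0.063]
[28.9, 11.3, 5.5, -0.027, 0.014, -0.063]
```

Emit:
apply_moves:
  rows:
    - [27.8,-14.7,0.1,-0.027,0.014,-0.063]
    - [28.7,-12.9,0.2,-0.027,0.014,-0.063]
    - [29.5,-11.1,0.3,-0.027,0.014,-0.063]
    - [30.1,-9.3,0.4,-0.027,0.014,-0.063]
    - [30.6,-7.4,0.6,-0.027,0.014,-0.063]

```text
time: 4.95
tool_pos: [447.3, -153.4, 299.3]
tcp_rot: [171.7, -2.7, 77.4]
ft_force: [0.2, -0.6, -3.2]
finger_gap: 31.7
grip_force: 71.0
```

Emit:
apply_moves:
  rows:
    - [31,-5.4,0.9,-0.027,0.014,-0.063]
    - [31.3,-3.5,1.2,-0.027,0.014,-0.063]
    - [31.4,-1.6,1.6,-0.027,0.014,-0.063]
    - [31.4,0.4,2,-0.027,0.014,-0.063]
    - [31.3,2.3,2.5,-0.027,0.014,-0.063]

```text
time: 5.58
tool_pos: [455.7, 3.6, 298.3]
tcp_rot: [163.0, -2.7, 95.9]
ft_force: [0.5, -0.2, -3.2]
finger_gap: 31.4
grip_force: 71.0
```

Emit:
apply_moves:
  rows:
    - [31.1,4.2,3,-0.027,0.014,-0.063]
    - [30.7,6,3.5,-0.027,0.014,-0.063]
    - [30.2,7.9,4.2,-0.027,0.014,-0.063]
    - [29.6,9.6,4.8,-0.027,0.014,-0.063]
    - [28.9,11.3,5.5,-0.027,0.014,-0.063]

```text
time: 6.2
tool_pos: [464.1, 160.7, 297.3]
tcp_rot: [154.8, 0.1, 114.2]
ft_force: [0.3, -0.9, -3.4]
finger_gap: 31.6
grip_force: 71.1
```

```bash
python3 - <<'E'
from h import *
s,p,d=snap('wrist','w2.png'); print(s['tool_pos'],s['tcp_rot'],s['time'],s['joint_pos'])
W=cloud('wrist',d,s); np.save('w2W.npy',W)
for t in ('keg','keg_post','charger_b_mouth','charger_b'):print(t,models.place_of(t,'wrist')[:3])
E
```

```text
[464.1009943  160.72146619 297.32143862] [1.54834392e+02 7.33370578e-02 1.14195419e+02] 6.2 [  7.39907652 -39.58371271 117.6029256    7.15577781  77.83812937
 -16.82429061]
keg [{'xyz': [562.6, 207.4, 1.8], 'confidence': 0.58}]
keg_post [{'xyz': [520.0, 183.8, 117.1], 'confidence': 0.98}]
charger_b_mouth [{'xyz': [488.7, 177.2, 233.8], 'confidence': 0.94}]
charger_b [{'xyz': [492.4, 171.2, 236.6], 'confidence': 0.78}]
```

View pics/w2.png

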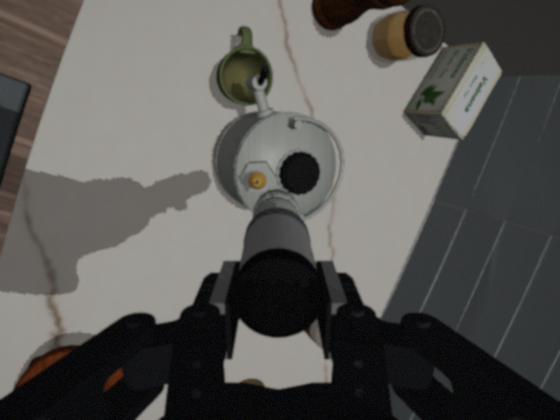

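The wrist view shows the brass post tip at (257,180), the hex seat round it, the keg cap at (299,173), and the coupler end at about (278,200). Next I'll measure the cap, tip, seat plane and coupler from the cloud.

```bash
python3 - <<'E'
from h import *
W=np.load('w2W.npy'); p=cv2.imread('pics/w2.png'); c=eyes.get_calibration('wrist'); s=sense()
hsv=cv2.cvtColor(p,cv2.COLOR_BGR2HSV)
box=lambda u0,u1,v0,v1:(slice(v0,v1),slice(u0,u1))
# ray-plane
K=c['intrinsics'];D=c['D'];M=c['mount'];R=Ro.from_euler('xyz',s['tcp_rot'],degrees=True).as_matrix();T=np.array(s['tool_pos'])
def ray(u,v,z):
    n=cv2.undistortPoints(np.array([[[u,v]]],float),K,D)[0,0]; dr=R@M[:3,:3]@np.r_[n,1]; o=R@M[:3,3]+T
    return o+dr*(z-o[2])/dr[2]
def cent(m,off):
    n,l,st,ce=cv2.connectedComponentsWithStats(m.astype(np.uint8)); i=1+np.argmax(st[1:,4]); x,y,w,h,a=st[i]
    return ce[i]+off,(x+w/2+off[0]-.5,y+h/2+off[1]-.5),(w,h,a)
b=box(270,330,140,205); m=(hsv[b][...,2]<40); r=cent(m,np.array([270,140])); print('cap',r, ray(*r[0],126)); q=W[b][m]; print(np.nanmedian(q,0))
b=box(240,275,165,195); m=(hsv[b][...,1]>110)&(hsv[b][...,2]>80); r=cent(m,np.array([240,165])); print('tip',r, ray(*r[0],131)); q=W[b][m]; q=q[~np.isnan(q[:,0])]; print('tip cloud',np.median(q,0),q[np.argsort(-q[:,2])[:6]].round(1))
# hexagon region points
b=box(240,280,155,200); q=W[b].reshape(-1,3); k=(~np.isnan(q[:,0]))&(abs(q[:,2]-115)<10)
q=q[k]; d0=q-np.array([522,186,115]); q=q[np.linalg.norm(d0,axis=1)<17]; cc=q.mean(0); u,sv,vt=np.linalg.svd(q-cc); print('seat',len(q),cc,sv/np.sqrt(len(q)),vt[2])
# keg dome rim circle
b=box(205,350,100,225); q=W[b].reshape(-1,3); q=q[(q[:,2]>60)&(q[:,2]<105)]
from scipy.optimize import least_squares
for lo,hi in((60,75),(75,90),(90,100)):
    t=q[(q[:,2]>lo)&(q[:,2]<hi)]
    if len(t)>30:
        f=least_squares(lambda a:np.hypot(t[:,0]-a[0],t[:,1]-a[1])-a[2],[563,205,60],loss='soft_l1'); print(lo,len(t),f.x)
cr=p[90:310,180:380]; cv2.imwrite('pics/c2.png',cv2.resize(cr,None,fx=2.7,fy=2.7,interpolation=2))
E
```

```text
cap (array([299.09061224, 172.75673469]), (np.float64(299.0), np.float64(173.0)), (np.int32(39), np.int32(41), np.int32(1225))) [560.23607231 204.54754313 126.        ]
[558.51895283 206.06390239 128.66209862]
tip (array([256.89268293, 179.72682927]), (np.float64(257.0), np.float64(179.5)), (np.int32(17), np.int32(16), np.int32(205))) [516.23471444 182.55732199 131.        ]
tip cloud [514.95575268 184.14699791 133.43526828] [[515.3 182.6 137.3]
 [516.  183.8 137. ]
 [518.2 181.4 136.9]
 [517.8 182.3 136.8]
 [516.4 185.9 136.6]
 [519.3 181.8 136.6]]
seat 517 [521.67273302 188.43659194 116.37147175] [9.13329741 8.93363143 1.3779159 ] [ 0.39198859  0.15209681 -0.90731004]
60 409 [564.80478137 206.62174632  63.75294153]
75 532 [573.97787111 209.20718465  72.78513728]
90 1252 [563.12876166 206.00799964  60.94636931]
```

View pics/c2.png

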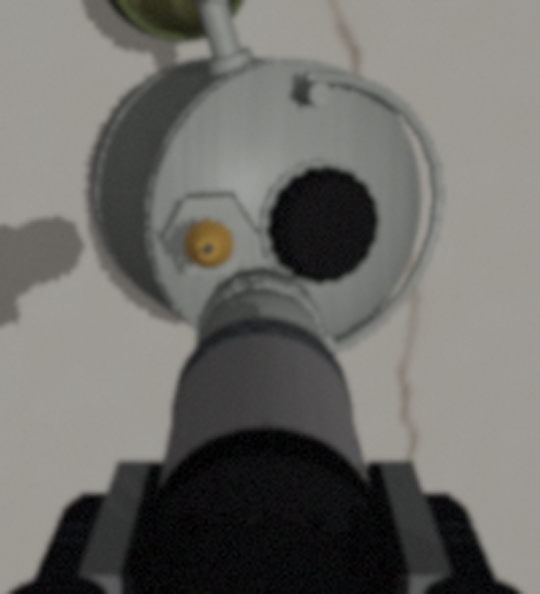

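```bash
cat >> h.py <<'E'
def tooltip(s,uv,zw):
    c=eyes.get_calibration('wrist');K=c['intrinsics'];D=c['D'];M=c['mount'];R=Ro.from_euler('xyz',s['tcp_rot'],degrees=True).as_matrix();T=np.array(s['tool_pos'])
    n=cv2.undistortPoints(np.array([[uv]],float),K,D)[0,0]; dr=R@M[:3,:3]@np.r_[n,1]; o=R@M[:3,3]+T
    P=o+dr*(zw-o[2])/dr[2]; return P,R.T@(P-T)
E
python3 - <<'E'
from h import *
s=sense(); R=Ro.from_euler('xyz',s['tcp_rot'],degrees=True)
for z in (131,133,135): print('tip',tooltip(s,(257,179.7),z))
print('seat',R.inv().apply(np.array([521.7,188.4,116.4])-s['tool_pos']), R.inv().apply([-.392,-.152,.907]))
print('net', R.inv().apply(np.array([520,183.8,117.1])-s['tool_pos']), 'mouth',R.inv().apply(np.array([488.7,177.2,233.8])-s['tool_pos']))
E
```

```text
tip (array([516.33074722, 182.61840708, 131.        ]), array([  0.18151042, -18.98063892, 174.50852195]))
tip (array([515.41691016, 182.69495246, 133.        ]), array([  0.62177871, -18.85935834, 172.35621802]))
tip (array([514.5030731 , 182.77149784, 135.        ]), array([  1.06204701, -18.73807775, 170.20391409]))
seat [  3.28802418 -18.59985045 190.80638269] [ 0.02001808  0.00456196 -0.99949761]
net [ -0.22055522 -21.40775844 188.72179082] mouth [ 6.38847343 -0.2123081  69.77132371]
```

Emit:
apply_moves:
  rows:
    - [0,-9.4,5,0,0,0]
    - [0,-9.4,20,0,0,0]
    - [0,0,25,0,0,0]
    - [0,0,20,0,0,0]
    - [0,0,12,0,0,0]

```text
time: 7.08
tool_pos: [480.6, 166.1, 212.8]
tcp_rot: [155.0, 0.0, 114.0]
ft_force: [0.6, -1.0, -2.7]
finger_gap: 31.8
grip_force: 71.0
```

```bash
python3 - <<'E'
from h import *
s,p,d=snap('wrist','w3.png'); print(s['tool_pos'],s['tcp_rot'],s['time'])
R=Ro.from_euler('xyz',s['tcp_rot'],degrees=True)
print('seat est',R.inv().apply(np.array([521.7,188.4,116.4])-s['tool_pos']))
W=cloud('wrist',d,s)
for t in ('keg_post','charger_b_mouth'):
  for q in models.place_of(t,'wrist')[:2]: print(t,q,R.inv().apply(np.array(q['xyz'])-s['tool_pos']))
sc,ps,_=snap('scene')
a=cv2.resize(p[60:300,160:400],(480,480),interpolation=2)[...,::-1]
b=cv2.resize(ps[200:300,150:250],(480,480),interpolation=2)[...,::-1][:,80:400]
cv2.imwrite('pics/c3.png',np.hstack([a,b]))
E
```

```text
[480.64565299 166.081759   212.82506656] [1.54975706e+02 2.30897419e-02 1.13976578e+02] 7.075
seat est [  3.74832119   1.42109527 107.07608195]
keg_post {'xyz': [520.5, 187.0, 116.7], 'confidence': 0.66} [2.95663982e+00 3.88287264e-02 1.06100080e+02]
charger_b_mouth {'xyz': [504.8, 178.8, 147.0], 'confidence': 0.6} [ 1.83189521 -3.16242818 71.16718857]
```

View pics/c3.png

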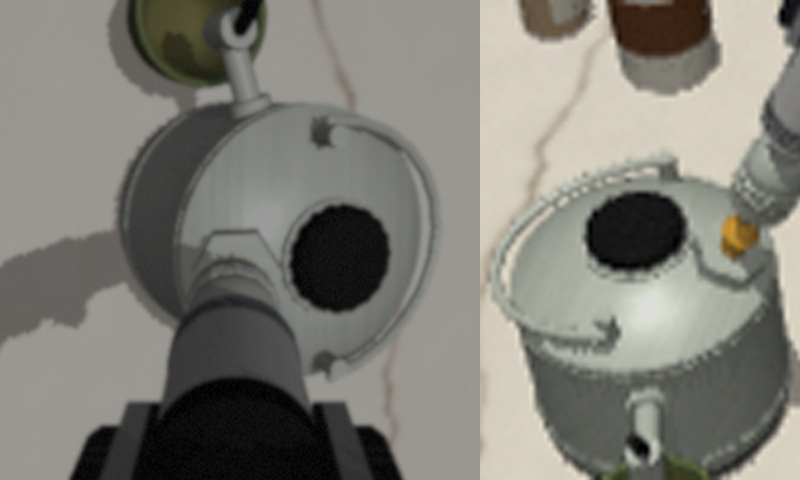

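The wrist view shows the coupler (232,270) centred under the hex (235,240). In the scene view the coupler axis runs through the brass tip at (738,235). I'll go on along the axis.

Emit:
apply_moves:
  rows:
    - [0.4,0,5,0,0,0]
    - [0,0,5,0,0,0]
    - [0,0,5,0,0,0]
    - [0,0,4,0,0,0]
    - [0,0,3,0,0,0]

```text
time: 7.9
tool_pos: [489.6, 171.1, 194.4]
tcp_rot: [154.9, 0.0, 114.1]
ft_force: [-0.3, -0.1, -3.8]
finger_gap: 31.6
grip_force: 71.1
```

Emit:
apply_moves:
  rows:
    - [0,0,2,0,0,0]
    - [0,0,2,0,0,0]
    - [0,0,2,0,0,0]
    - [0,0,1,0,0,0]
    - [0,0,1,0,0,0]

```text
time: 8.52
tool_pos: [492.9, 172.4, 188.1]
tcp_rot: [154.8, 0.1, 114.0]
ft_force: [-4.9, -2.2, 2.3]
finger_gap: 31.6
grip_force: 71.9
```

Emit:
apply_moves:
  rows:
    - [0,-0.3,2,0,0,0]
    - [0,0,2,0,0,0]
    - [0,0,2,0,0,0]
    - [0,0,2,0,0,0]
    - [0,0,1,0,0,0]

```text
time: 9.15
tool_pos: [496.0, 173.8, 179.1]
tcp_rot: [154.9, 0.1, 114.0]
ft_force: [-2.7, -2.1, 3.2]
finger_gap: 31.5
grip_force: 76.4
```

Emit:
apply_moves:
  rows:
    - [0,0,2,0,0,0]
    - [0,0,2,0,0,0]
    - [0,0,2,0,0,0]
    - [0,0,2,0,0,0]
    - [0,0,1,0,0,0]

```text
time: 9.78
tool_pos: [499.6, 175.3, 171.6]
tcp_rot: [154.8, 0.1, 114.1]
ft_force: [-5.7, -3.9, 6.8]
finger_gap: 31.1
grip_force: 77.0
```

```bash
python3 - <<'E'
from h import *
s,p,d=snap('wrist'); sc,ps,_=snap('scene'); R=Ro.from_euler('xyz',s['tcp_rot'],degrees=True)
print(s['tool_pos'],s['ft_force'],R.inv().apply(s['ft_force']-np.array([.3,-.7,-3.3])))
for t in ('keg_post','charger_b_mouth'):
  for q in models.place_of(t,'wrist')[:1]+models.place_of(t,'scene')[:1]: print(t,q,R.inv().apply(np.array(q['xyz'])-s['tool_pos']))
a=cv2.resize(p[60:300,160:400],(480,480),interpolation=2)[...,::-1]
b=cv2.resize(ps[200:300,150:250],(480,480),interpolation=2)[...,::-1][:,80:400]
cv2.imwrite('pics/c4.png',np.hstack([a,b]))
E
```

```text
[499.64918427 175.3347878  171.56744836] [-5.74744003 -3.88176248  6.80735828] [ -0.45393571  -1.87216465 -12.0475216 ]
keg_post {'xyz': [523.4, 186.1, 114.4], 'confidence': 0.38} [ 0.22468329 -0.7186463  62.8294617 ]
charger_b_mouth {'xyz': [521.9, 186.1, 113.6], 'confidence': 0.58} [ 0.83703537 -2.29828282 62.97007965]
charger_b_mouth {'xyz': [522.6, 186.3, 115.7], 'confidence': 0.54} [ 0.73168289 -0.75275771 61.37626254]
```

View pics/c4.png

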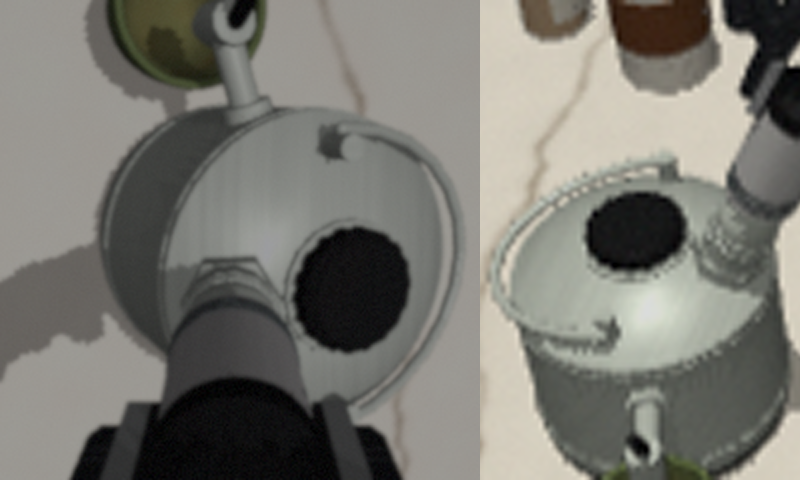

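The coupler now sits on the hex seat in both views, with about 12 N axial. I'll push on towards the stop.

Emit:
apply_moves:
  rows:
    - [0,0,1,0,0,0]
    - [0,0,1,0,0,0]
    - [0,0,1,0,0,0]
    - [0,0,0,0,0,0]
    - [0,0,0,0,0,0]
  grip_force: 90

```text
time: 10.7
tool_pos: [500.9, 175.8, 169.2]
tcp_rot: [154.8, 0.1, 114.0]
ft_force: [-7.0, -5.0, 7.1]
finger_gap: 30.8
grip_force: 90.0
```

Emit:
apply_moves:
  rows:
    - [0,-0.3,1,0,0,0]
    - [0,-0.2,1,0,0,0]
    - [0,0,1,0,0,0]
    - [0,0,0,0,0,0]
    - [0,0,0,0,0,0]

```text
time: 11.32
tool_pos: [501.9, 176.2, 166.7]
tcp_rot: [154.8, 0.1, 114.0]
ft_force: [-7.5, -5.1, 9.0]
finger_gap: 31.1
grip_force: 90.2
```

Emit:
apply_moves:
  rows:
    - [0,-0.2,1,0,0,0]
    - [0,0,1,0,0,0]
    - [0,0,0,0,0,0]
    - [0,0,0,0,0,0]
    - [0,0,0,0,0,0]

```text
time: 11.95
tool_pos: [503.1, 176.2, 166.9]
tcp_rot: [154.7, 0.2, 114.1]
ft_force: [-18.2, -9.9, 23.2]
finger_gap: 31.1
grip_force: 92.3
```

Emit:
apply_moves:
  rows:
    - [0,-0.3,-0.6,0,0,0]
    - [0,0,0,0,0,0]
    - [0,0,0,0,0,0]
    - [0,0,0,0,0,0]
    - [0,0,0,0,0,0]

```text
time: 12.58
tool_pos: [502.7, 176.2, 166.8]
tcp_rot: [154.7, 0.1, 114.0]
ft_force: [-13.3, -7.1, 16.6]
finger_gap: 31.2
grip_force: 91.3
```

```bash
python3 - <<'E'
from h import *
s,p,d=snap('wrist'); sc,ps,_=snap('scene'); R=Ro.from_euler('xyz',s['tcp_rot'],degrees=True)
print(s['tool_pos'],s['ft_force'],R.inv().apply(s['ft_force']-np.array([.3,-.7,-3.3])),s['wrist_torque'])
for t in ('keg_post','charger_b_mouth','charger_b'):
  for q in models.place_of(t,'wrist')[:1]+models.place_of(t,'scene')[:1]: print(t,q,R.inv().apply(np.array(q['xyz'])-s['tool_pos']))
a=cv2.resize(p[60:300,160:400],(480,480),interpolation=2)[...,::-1]
b=cv2.resize(ps[200:300,150:250],(480,480),interpolation=2)[...,::-1][:,80:400]
cv2.imwrite('pics/c5.png',np.hstack([a,b]))
E
```

```text
[502.73007052 176.19442507 166.83791576] [-13.26655249  -7.05413171  16.5928027 ] [ -0.32181866  -5.02459723 -24.38851761] [-0.84825076  1.39526303 -0.11336291]
keg_post {'xyz': [564.8, 204.3, 3.7], 'confidence': 0.7} [  0.76201799  -8.2335489  176.60183195]
charger_b_mouth {'xyz': [519.7, 189.0, 117.0], 'confidence': 0.57} [ 4.89780375 -2.60083755 53.89829558]
charger_b_mouth {'xyz': [525.5, 184.2, 114.4], 'confidence': 0.47} [-1.84282779 -0.70107628 57.6923427 ]
charger_b {'xyz': [527.0, 187.8, 106.0], 'confidence': 0.79} [ 0.85349285 -1.72925474 66.49249634]
charger_b {'xyz': [527.8, 189.2, 103.6], 'confidence': 0.83} [ 1.81170931 -1.57947307 69.21635145]
```

View pics/c5.png

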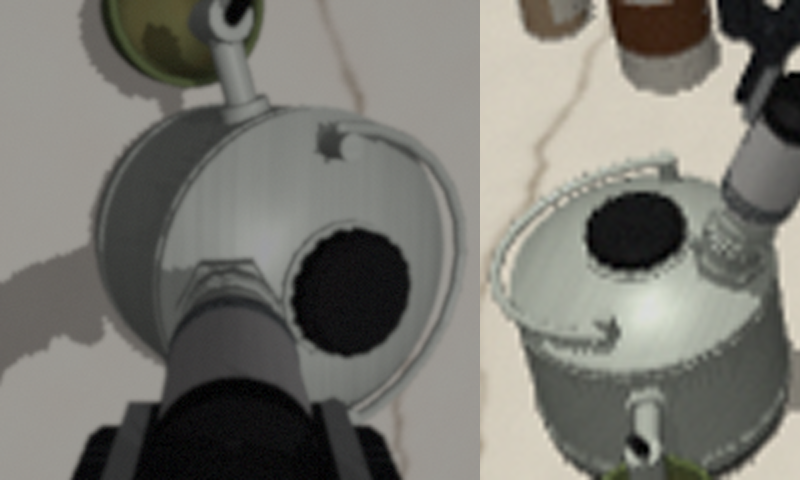

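The housing is down to the coupler. Its origin is about 13 mm past the mouth, and 24 N axial means it is on the stop. I'm handing in.

```bash
python3 -c "
from h import *
print(job.hand_in())"
```

```text
the job is handed in; nothing more can be done
None
```

I handed the job in with charger_b snapped onto the gas post, its housing down about 13 of the 14 mm (estimated from the camera networks and arm travel), about 24 N on the post and still gripped at about 91 N; the hand-in gave no verdict.

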